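# Stow the regulator in the bolted tool chest

### The job

Put the finned regulator standing in the bench cradle away in the tool chest: draw the slide bolt that locks the drawer, open the drawer, and set the regulator gently, without dropping it, upright on the floor of the front lane beside its twin and turned the same way. Then shut the drawer fully. Cradle and lane leave finger room on different faces, so one grasp cannot do both: it can be stood on the bench on the way and taken again; leave the spray can, carburettor and screwdriver where they are.

Things in the scene. Friction and masses are not known exactly. Their poses are not given: they have to be found in the camera images.
- chest: Red steel tool chest, fixed to the bench, 200 (x) x 280 (y) mm, flat top deck 128 mm above the bench. Origin: centre of its underside. Its drawer is in the face at x = -100 mm and slides out along the chest's -x. On the deck stand two steel staples (30 mm along x, 12 mm along y, tops 160 mm above the bench) at x = -62, y = -90 and -50 mm, which guide the bolt.
- bolt (a joint): Steel slide bolt on the chest's deck, a 14 mm square bar along the chest's y, 139 to 153 mm above the bench. Value in m: 0 = shot, 0.05 = fully drawn (end stop); slides along the chest's +y, no spring, stays where left, takes about 3 N. Below about 0.025 its end blocks the drawer's claw and the drawer opens no more than about 3 mm.
- paddle (a point): Centre of the top edge of the bolt's upright flat finger paddle, which moves with the bolt: 14 mm thick along the chest's y, 30 mm wide along the chest's x, its top 206 mm above the bench and its foot on the bar 60 mm lower. Axes parallel to the chest's.
- drawer (a joint): The drawer: 0 = shut, 0.15 m = fully out (end stop); slides along the chest's -x, stays where it is left, takes about 2 to 4 N. Its front panel is 272 mm wide, 8 mm thick, 6 to 118 mm above the bench, its outer face 108 mm from the chest's origin when shut.
- handle (a point): Centre of the drawer's bar handle, moves with the drawer: a round bar of 12 mm diameter and 110 mm long, along the chest's y, 100 mm above the bench, its axis 42 mm out from the front panel's face (36 mm clear behind the bar); a post to the panel at each end. Axes parallel to the chest's.
- lane (a point): Centre of the floor of the drawer's front lane, moves with the drawer, 16 mm above the bench; axes as the chest's. The lane is 50 mm wide along x, 250 mm long along y (centred). Walls above its floor: front panel (-x side) 102 mm, 6 mm divider (+x side) 84 mm, ends 84 mm. Clear of the deck when the drawer is out 0.11 m or more.
- regulator: The regulator to stow: loose finned aluminium block, 62 mm (x) x 42 mm (y) x 80 mm high, about 0.3 kg, alike if turned half round. Origin: centre of its underside. The fins run up its two long faces (+-y). It stands upright in the cradle. In the lane its x must lie along the chest's y: only its 42 mm fits across, 4 mm clear on each side.
- twin: A second loose block just like the regulator, standing in the lane already, towards the -y end, with its x along the chest's y. It stays upright in the lane; it may slide a little.
- cradle: Bench cradle, fixed: steel base 90 mm (x) x 60 mm (y) x 8 mm thick and two upright wooden cheeks at its x ends, each 12 mm thick, 50 mm wide, tops 92 mm above the bench, 66 mm apart. Origin: centre of its underside. The regulator stands between the cheeks on the base, 8 mm up, its x along the cradle's x, open only on its +-y faces.
- spray: Bystander: loose spray can, standing, 66 mm across, 200 mm high. Origin: centre of its underside.
- carb: Bystander: loose aluminium carburettor, standing, about 84 mm (x) x 50 mm (y) x 96 mm high. Origin: centre of its underside.
- claw (a point): Top of the drawer's locking claw, moves with the drawer: a steel arm 20 mm wide along y runs from the front panel at 137 mm height 72 mm back (+x) over the deck and ends in this upright claw, 10 mm thick, top 160 mm above the bench. Axes as the chest's.
- screwdriver: Bystander: loose screwdriver lying on the bench, 160 mm along its x, handle (under 35 mm thick) at the -x end. Origin: middle of its length, on its underside.
There are look-alikes about, which are no part of the job. What is shaped like the regulator but green is not meant.

How it is judged:
On the way, in this order (a step that is already met when the one before it is completed fails the run):
1. the bolt is drawn clear of the drawer's claw (value of joint bolt above 0.027 m), for 0.1 s.
2. the drawer is pulled out by more than 90 mm (value of joint drawer above 0.09 m), for 0.1 s.
3. the regulator stands on the floor of the front lane, let go (x of regulator in the frame of lane between -0.012 and 0.012 m and y of regulator in the frame of lane between -0.11 and 0.11 m and z of regulator in the frame of lane between -0.006 and 0.006 m and angle between the y axis of regulator and the x axis of lane, either way round below 0.2 rad and angle between regulator's own z axis and vertical below 0.12 rad and contact force between the fingers and regulator below 0.2 N), for 0.2 s.
At the end, for the whole second after the job is handed in: Drawer shut to 8 mm; regulator at rest on the lane floor (6 mm), within 12 mm of the lane's middle line and 110 mm along it, tilt under 0.12 rad, length along the lane to 0.2 rad; twin still upright (0.15 rad) on the lane floor. The bolt may be left anywhere (value of joint drawer below 0.008 m and x of regulator in the frame of lane between -0.012 and 0.012 m and y of regulator in the frame of lane between -0.11 and 0.11 m and z of regulator in the frame of lane between -0.006 and 0.006 m and angle between the y axis of regulator and the x axis of lane, either way round below 0.2 rad and angle between regulator's own z axis and vertical below 0.12 rad and linear speed of regulator below 0.02 m/s and angle between twin's own z axis and vertical below 0.15 rad and z of twin in the frame of lane below 0.008 m and x of twin in the frame of lane between -0.012 and 0.012 m); the robot touches nothing.
It fails at once if the regulator is dropped or flung in the drawer: it moves faster than 0.35 m/s while inside the lane (x of regulator in the frame of lane between -0.03 and 0.03 m and y of regulator in the frame of lane between -0.125 and 0.125 m and z of regulator in the frame of lane below 0.08 m and linear speed of regulator above 0.35 m/s).
It fails at once if the regulator is tipped over (more than 0.9 rad) (angle between regulator's own z axis and vertical above 0.9 rad).
It fails at once if the spray can is moved by 30 mm or tipped (distance of spray from where it was at the start of the episode above 0.03 m or angle between spray's own z axis and vertical above 0.3 rad).
It fails at once if the carburettor is moved by 30 mm or tipped (distance of carb from where it was at the start of the episode above 0.03 m or angle between carb's own z axis and vertical above 0.3 rad).
It fails at once if the screwdriver is moved by 40 mm (distance of screwdriver from where it was at the start of the episode above 0.04 m).
It also fails if it takes over 72 s, if anything falls off the work surface, if the arm or the gripper's body presses on something with over 40 N, if the wrist force passes 120 N, or if a joint passes its speed limit or range.

### The arm

A 6-joint arm with a two-finger parallel gripper is mounted at the origin on the work surface. World frame = base frame: x ahead of the robot, y to its left, z up, the work surface at z = 0. Lengths are in m, angles in rad, forces in N, time in s.
With the tool pointing down it reaches from about 0.35 to 0.975 m from the base axis. Payload 4.9 kg.
Tool frame: the origin (TCP) lies on the front face of the gripper's body, between the roots of the fingers; the fingertips stand ctrl.finger_overhang ahead of it and the grasp point (between the pads) lies 54 mm ahead of it (ctrl.finger_overhang is the distance from the TCP to the fingertips, in m); z points along the fingers, y is the line along which they close (so a half turn about z gives the same grasp; the last joint's range is limited). The gripper opens to 85 mm and grips with 20 to 120 N. Pads are 22 mm wide; open, the fingers measure 114 mm over their backs; the gripper's body (76 mm by 85 mm) begins 54 mm behind the grasp point. The pads swing forward as they close: fully open they stand 13 mm farther back than shut.
Start: joints at [1.206, 0.053, 1.613, -0, 1.476, -0.119], TCP at [0.152, 0.606, 0.304] pointing down, gripper open.
Joint ranges: [-3.01, 3.01], [-1.01, 2.22], [0.06, 2.58], [-1.02, 4.17], [0.09, 2.62], [-3.14, 3.14]. Speed limits (rad/s): [2.57, 2.57, 3.14, 3.14, 3.14, 3.14].

### API

Orientations are given as a rotation vector (axis times angle).
In Python, from station import ctrl, vision gives the robot as it stands. The module is installed in compiled form; this text tells all that it offers.
- The arm moves only by the tool drive_tool, never from a script. Its argument "rows" is a list of rows, each a list of 2 entries, a list of its own where there are three numbers: the shift along the tool's x, y, z in m, then the turn about the tool's z in rad. A call has 1 to 10 rows; each row shifts and turns the commanded pose from where the row before left it, along the tool's axes as they then stand; what a row does not reach is not made up. A row lasts 1/10 s, in which the tool goes at most 50 mm and 8.59 degrees, less where a joint would pass 70% of its speed; a pose out of reach is approached as far as the arm can. A call with a gripper value outside its range is refused whole. "jaw" is the closure, from 0 (fully open) to 1 (shut), set as the call begins (left out, the last holds). The fingers move at their own pace and stop on an object; "grip_force" is the grip in N (left out, the last holds). Time passes only in rows, so rows that do not move let the fingers close. It gives the time, the measured TCP pose, the force, the opening and the grip force at its end, in the units of the state.
- ctrl.get_obs(): the state, without advancing time (a new reading comes with each control period).
- vision.get_image(name): name is "scene" or "top"; returns a dict with "image" (480x640x3 uint8, blue, green, red), "vertical_fov" (degrees; the focal length in pixels is half the picture's height over the tangent of half this angle, whatever the lens; pixels are square), "cx", "cy" (the principal point, pixels), "R" (3x3) and "t" (3): a world point X has camera coordinates R X + t. Camera axes: x right, y down, z forward; pixel columns grow to the right and rows downward; lengths in m; the calibration is good to about 2 mm. A picture is of the moment at which its call begins. There is no depth.
- ctrl.finish_job(): hands the job in; it is judged then, once.
The state is a dict: "t": time; "q": joint angles; "dq": joint speeds; "effort": joint torques, N m; "tool_pos": TCP position; "tool_rot": TCP orientation; "contact_force": force on the tool from outside, world axes, zero at the start; "wrist_torque": the same for the moment, N m; "opening": finger opening in m; "grip_force": force on a finger pad.
Only numpy, scipy, OpenCV 4.12 (cv2) and the standard library are available. Lean on these libraries where they do the work, as an engineer would, in place of code of your own. Each camera call takes 0.05 s, during which the arm holds its last target. There are 200 camera calls.

## Working session

There is one attempt and no reset: what is moved stays moved. The work goes in short steps, Python scripts to look and compute and a tool call to move; the robot and the scene stay as the last step left them, time stands still between calls to the robot, and variables do not carry over. Pictures are saved under pics/ and viewed, at most 10 in all, crops included, and the job is handed in when it is done.

Besides the shell and the picture viewer there is one more tool, called after "Request:" as name(argument=value, ...) on one line, values as JSON. drive_tool: Moves the arm, as the interface text tells. Its arguments: {"type":"object","properties":{"rows":{"type":"array","items":{"type":"array"}},"jaw":{"type":"number"},"grip_force":{"type":"number"}},"required":["rows"]}

```bash
mkdir -p pics
cat > h.py <<'E'
import numpy as np, cv2
from station import ctrl, vision
def grab(n,fn=None):
    d=vision.get_image(n)
    if fn: cv2.imwrite('pics/'+fn,d['image'])
    f=240/np.tan(np.radians(d['vertical_fov'])/2)
    d['K']=np.array([[f,0,d['cx']],[0,f,d['cy']],[0,0,1]]);d['R']=np.array(d['R']);d['t']=np.array(d['t'])
    return d
def ray(d,u,v,z):
    c=-d['R'].T@d['t']; r=d['R'].T@np.linalg.inv(d['K'])@[u,v,1]
    return c+r*(z-c[2])/r[2]
def proj(d,X):
    p=d['K']@(d['R']@np.array(X)+d['t']); return p[:2]/p[2]
E
python3 - <<'E'
from h import *
for n in('scene','top'):
    d=grab(n,n+'0.png'); print(n,d['K'][0,0],d['cx'],d['cy'],(-d['R'].T@d['t']).round(3)); print(d['R'].round(3))
o=ctrl.get_obs(); print(o, ctrl.finger_overhang)
E
```

```text
scene 602.6685792116297 325.10816288160527 231.83008720530617 [ 0.981 -0.652  1.167]
[[ 0.829  0.56   0.   ]
 [ 0.442 -0.655 -0.613]
 [-0.343  0.508 -0.79 ]]
top 452.9493536516041 317.35743182472805 241.78591989428872 [0.449 0.003 0.973]
[[-0.006 -1.    -0.001]
 [-0.994  0.006 -0.108]
 [ 0.108 -0.    -0.994]]
{'t': 0.1, 'q': array([ 1.20601337e+00,  5.33277925e-02,  1.61417148e+00,  4.14727934e-05,
        1.47603359e+00, -1.18992465e-01]), 'dq': array([ 4.97332304e-04, -1.66419104e-03, -4.04749064e-03,  7.87394040e-05,
       -4.24530174e-04,  4.46044012e-04]), 'effort': array([-9.61564729e-04, -3.94908857e+01, -3.71360028e+01, -1.79966896e-04,
        4.00759396e-03,  2.78465230e-06]), 'tool_pos': array([0.15190609, 0.60580657, 0.30275409]), 'tool_rot': array([-3.85059794e-01, -3.11739523e+00,  2.94295147e-03]), 'contact_force': array([-0.41105424,  0.06602935,  0.70655966]), 'wrist_torque': array([-0.0237662 ,  0.02741012, -0.02992868]), 'grip_force': 0.0, 'opening': 0.08535194030624639} 0.0726
```

View pics/scene0.png

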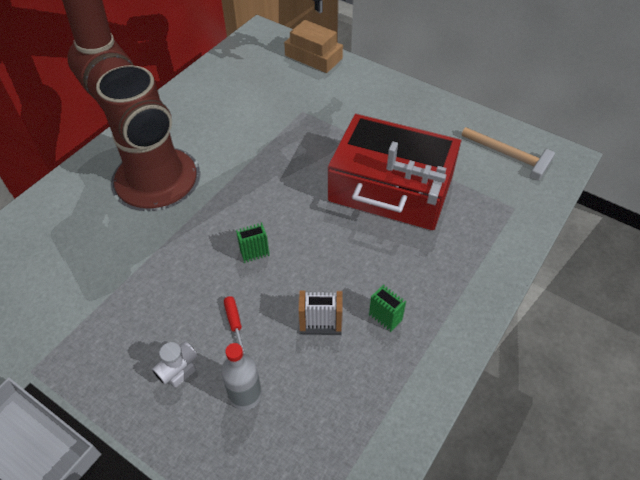

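View pics/top0.png

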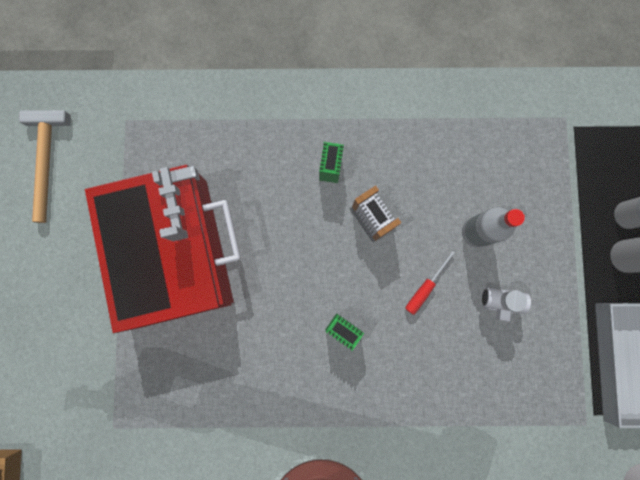

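Top view: the chest is at (160,248), with its front facing right. The paddle is near (172,233) and the handle near (228,232). The silver finned block between wooden cheeks at (377,212) is the regulator; its look-alikes are the green blocks at (332,160) and (345,332). I'll confirm this in one enlarged composite.

Run:
```python
import cv2,numpy as np
t=cv2.imread('pics/top0.png');s=cv2.imread('pics/scene0.png')
a=cv2.resize(t[155:345,75:255],(540,570)[:2],interpolation=cv2.INTER_CUBIC)  #x3
a=cv2.resize(t[155:345,75:255],None,fx=2.2,fy=2.2,interpolation=cv2.INTER_CUBIC)
b=cv2.resize(s[105:235,320:475],None,fx=2.5,fy=2.5,interpolation=cv2.INTER_CUBIC)
c=cv2.resize(t[180:245,345:405],None,fx=2.8,fy=2.8,interpolation=cv2.INTER_CUBIC)
e=cv2.resize(s[280:340,290:350],None,fx=2.8,fy=2.8,interpolation=cv2.INTER_CUBIC)
o=np.zeros((600,800,3),np.uint8)
def put(i,x,y):o[y:y+i.shape[0],x:x+i.shape[1]]=i
put(a,0,0);put(b,400,0);put(c,400,335);put(e,590,335)
cv2.imwrite('pics/comp.png',o)
```

```text
(no output)
```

View pics/comp.png

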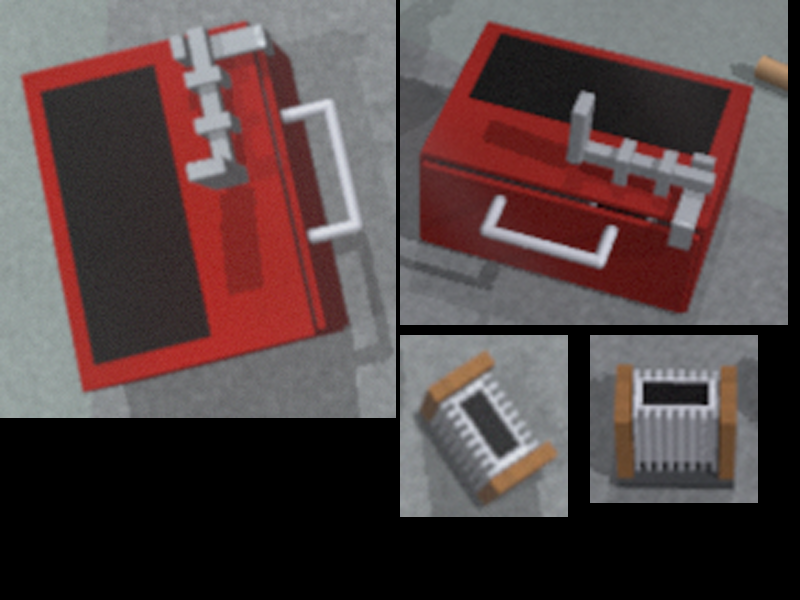

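The composite confirms the silver block between the wooden cheeks is the regulator. The paddle top in the crop is at about (205,170), and the handle's outer bar runs from (331,105) to (357,228). Next I'll measure these.

```bash
cat > m.py <<'E'
from h import *
def masks(im):
    h=cv2.cvtColor(im,cv2.COLOR_BGR2HSV); H,S,V=cv2.split(h)
    return H,S,V
E
python3 - <<'E'
from m import *
t=grab('top');s=grab('scene')
C=lambda u,v:(75+u/2.2,155+v/2.2)
for n,(u,v),z in [('backR',(22,75),.128),('backL',(83,391),.128),('frontL',(317,332),.128),('handleR',(331,105),.1),('handleL',(357,228),.1),('paddle',(205,170),.206)]:
    print(n,ray(t,*C(u,v),z).round(4))
D=lambda u,v:(320+u/2.5,105+v/2.5)
for n,(u,v),z in [('backR',(752,88),.128),('backL',(489,22),.128),('handL',(486,232),.1),('handR',(602,262),.1),('paddle',(585,97),.206)]:
    print('s',n,ray(s,*D(u-400,v),z).round(4))
# regulator: cheeks (wood) & red
H,S,V=masks(t['image'])
wood=((H>8)&(H<22)&(S>90)&(V>60)).astype(np.uint8); wood[:, :345]=0; wood[:,410:]=0;wood[:180]=0;wood[250:]=0
n,l,st,ce=cv2.connectedComponentsWithStats(wood)
for i in range(1,n):
    if st[i,4]>20:
        pts=np.argwhere(l==i)[:,::-1].astype(np.float32); r=cv2.minAreaRect(pts); print('wood',st[i],ce[i].round(1),r, ray(t,*ce[i],.088).round(4))
dark=((V<60)).astype(np.uint8); dark[:, :345]=0; dark[:,410:]=0;dark[:180]=0;dark[250:]=0
n,l,st,ce=cv2.connectedComponentsWithStats(dark)
for i in range(1,n):
    if st[i,4]>40:
        pts=np.argwhere(l==i)[:,::-1].astype(np.float32); r=cv2.minAreaRect(pts); print('dark',st[i],ce[i],r,ray(t,*ce[i],.088).round(4))
H,S,V=masks(s['image'])
dark=((V<60)).astype(np.uint8); dark[:, :290]=0; dark[:,350:]=0;dark[:280]=0;dark[340:]=0
n,l,st,ce=cv2.connectedComponentsWithStats(dark)
for i in range(1,n):
    if st[i,4]>40: print('sdark',st[i],ce[i],ray(s,*ce[i],.088).round(4))
E
```

```text
backR [0.6448 0.4439 0.128 ]
backL [0.3757 0.3796 0.128 ]
frontL [0.4234 0.1852 0.128 ]
handleR [0.6225 0.1823 0.1   ]
handleL [0.5127 0.1577 0.1   ]
paddle [0.5508 0.2575 0.206 ]
s backR [0.6478 0.4412 0.128 ]
s backL [0.3802 0.3781 0.128 ]
s handL [0.5184 0.1558 0.1   ]
s handR [0.6267 0.1847 0.1   ]
s paddle [0.5521 0.2634 0.206 ]
wood [354 186  24  19 151] [365.6 195.1] ((364.9999694824219, 195.50001525878906), (5.8243513107299805, 27.735008239746094), 56.30992889404297) [ 0.6385 -0.0934  0.088 ]
wood [374 219  27  19 157] [387.8 227.8] ((386.65380859375, 228.73072814941406), (5.8243513107299805, 30.231159210205078), 56.30992889404297) [ 0.5727 -0.1361  0.088 ]
dark [369 201  16  21  90] [376.74444444 212.04444444] ((376.38458251953125, 211.57687377929688), (21.355958938598633, 6.656403064727783), 56.3099365234375) [ 0.6044 -0.1149  0.088 ]
sdark [309 297  23   8 156] [319.6474359  300.41025641] [ 0.6045 -0.1147  0.088 ]
```

Checks: the cheeks are 78.4 mm apart (78 expected), the chest is 277 mm wide (280 expected), and the handle lies 150 mm ahead of the origin, so the measurements hold. Next is a planning helper, then the paddle.

```bash
cat > p.py <<'E'
import sys
from h import *
from scipy.spatial.transform import Rotation as Ro
PH=np.radians(103.6); EX=np.array([np.cos(PH),np.sin(PH),0]); EY=np.array([-np.sin(PH),np.cos(PH),0]); O=np.array([.5354,.3147,0])
def ch(x,y,z): return O+x*EX+y*EY+[0,0,z]
def plan(P,yaw=None):
    o=ctrl.get_obs(); R=Ro.from_rotvec(o['tool_rot']).as_matrix(); p=o['tool_pos']
    y=np.degrees(np.arctan2(R[1,1],R[0,1]))
    if yaw is None: yaw=y
    d=(y-yaw+90)%180-90
    a=np.radians(d); Rn=R@Ro.from_euler('z',a).as_matrix()
    print('t',o['t'],'pos',p.round(4),'yaw',y.round(1),'tilt',R[2,2].round(4),'q6',o['q'][5].round(2))
    print('target',np.round(P,4),'shift tool axes now',(R.T@(P-p)).round(4),'| after turn',(Rn.T@(P-p)).round(4),'turn',a.round(3))
E
python3 - <<'E'
from p import *
plan(ch(-.060,-.003,.30),13.6); plan(ch(-.06,-.003,.2476),13.6)
t=grab('top')
for u,v,z in [(332,160,.08),(345,332,.08),(452,253,0),(408,312,.015),(181,178,.16)]: print(ray(t,u,v,z).round(3))
E
```

```text
t 0.2 pos [0.152  0.6059 0.3031] yaw 75.9 tilt -1.0 q6 -0.12
target [0.5524 0.2571 0.3   ] shift tool axes now [-0.4733 -0.2409  0.0033] | after turn [-0.4332  0.3072  0.0033] turn 1.088
t 0.2 pos [0.152  0.6059 0.3031] yaw 75.9 tilt -1.0 q6 -0.12
target [0.5524 0.2571 0.2476] shift tool axes now [-0.4733 -0.2408  0.0557] | after turn [-0.4332  0.3072  0.0557] turn 1.088
[ 0.713 -0.028  0.08 ]
[ 0.37 -0.05  0.08]
[ 0.529 -0.287  0.   ]
[ 0.405 -0.186  0.015]
[0.657 0.252 0.16 ]
```

Request:
drive_tool(rows=[[[0,0,0],0.136],[[0,0,0],0.136],[[0,0,0],0.136],[[0,0,0],0.136],[[0,0,0],0.136],[[0,0,0],0.136],[[0,0,0],0.136],[[0,0,0],0.136]], jaw=0)

```text
t: 1.05
tool_pos: [0.152, 0.6061, 0.3037]
tool_rot: [1.95, 2.463, -0.001]
contact_force: [0.9, -0.2, 0.4]
opening: 0.0853
grip_force: 0.0
```

Request:
drive_tool(rows=[[[-0.039,0.028,0],0],[[-0.039,0.028,0],0],[[-0.039,0.028,0],0],[[-0.039,0.028,0],0],[[-0.039,0.028,0],0],[[-0.039,0.028,0],0],[[-0.039,0.028,0],0],[[-0.039,0.028,0],0],[[-0.039,0.028,0],0],[[-0.039,0.028,0],0]])

```text
t: 2.05
tool_pos: [0.517, 0.2913, 0.304]
tool_rot: [1.943, 2.468, 0.001]
contact_force: [0.8, 1.1, 0.5]
opening: 0.0852
grip_force: 0.0
```

Run:
```python
from p import *
plan(ch(-.060,-.003,.2476),13.6)
```

```text
t 2.05 pos [0.517  0.2913 0.304 ] yaw 13.6 tilt -1.0 q6 0.15
target [0.5524 0.2571 0.2476] shift tool axes now [-0.0415  0.0264  0.0564] | after turn [-0.0416  0.0264  0.0564] turn -0.001
```

Request:
drive_tool(rows=[[[-0.021,0.013,0],0],[[-0.021,0.013,0],0],[[0,0,0.019],0],[[0,0,0.019],0],[[0,0,0.018],0],[[0,0,0],0]])

```text
t: 2.65
tool_pos: [0.5495, 0.2575, 0.2443]
tool_rot: [-1.941, -2.465, 0.008]
contact_force: [0.1, 0.2, -0.2]
opening: 0.0853
grip_force: 0.0
```

Request:
drive_tool(rows=[[[0,0,0],0],[[0,0,0],0],[[0,0,0],0],[[0,0,0],0],[[0,0,0],0],[[0,0,0],0]], jaw=1, grip_force=25)

```text
t: 3.25
tool_pos: [0.5513, 0.2583, 0.2488]
tool_rot: [1.943, 2.468, 0.002]
contact_force: [0.6, 0.1, 2.1]
opening: 0.0137
grip_force: 28.2
```

Run:
```python
from p import *
o=ctrl.get_obs(); print(o['opening'],o['grip_force'],o['contact_force'],Ro.from_rotvec(o['tool_rot']).as_matrix().round(3))
plan(o['tool_pos']+.048*EY)
```

```text
0.01372673098421329 28.211385011672974 [0.60541681 0.12340202 2.08597294] [[-0.235  0.972  0.001]
 [ 0.972  0.235  0.   ]
 [ 0.     0.001 -1.   ]]
t 3.25 pos [0.5513 0.2583 0.2488] yaw 13.6 tilt -1.0 q6 0.08
target [0.5046 0.247  0.2488] shift tool axes now [-0.     -0.048  -0.0001] | after turn [-0.     -0.048  -0.0001] turn 0.0
```

Opening is 13.7 mm, so the paddle is gripped. Now I'll draw the bolt.

Request:
drive_tool(rows=[[[0,-0.008,0],0],[[0,-0.008,0],0],[[0,-0.008,0],0],[[0,-0.008,0],0],[[0,-0.008,0],0],[[0,-0.005,0],0],[[0,0,0],0],[[0,0,0],0]])

```text
t: 4.05
tool_pos: [0.5063, 0.2474, 0.2487]
tool_rot: [-1.943, -2.468, 0.001]
contact_force: [-1.3, 0.3, 7.6]
opening: 0.0133
grip_force: 28.9
```

Request:
drive_tool(rows=[[[0,0,0],0],[[0,0,0],0],[[0,0,0],0],[[0,0,-0.03],0],[[0,0,-0.04],0],[[0,0,-0.02],0],[[0,0,0],0]], jaw=0.52)

```text
t: 4.75
tool_pos: [0.5083, 0.2479, 0.3419]
tool_rot: [1.941, 2.466, 0.008]
contact_force: [0.2, 0.4, -0.8]
opening: 0.0408
grip_force: 0.0
```

Run:
```python
from p import *
t=grab('top','top1.png');s=grab('scene','sc1.png')
o=ctrl.get_obs(); print(o['opening'])
plan(np.array([.570,.1695,.25]),103.6)
# handle: white mask
for d in (t,s):
    H,S,V=cv2.split(cv2.cvtColor(d['image'],cv2.COLOR_BGR2HSV))
    a,b=proj(d,ch(-.15,-.055,.1)),proj(d,ch(-.15,.055,.1)); print(a,b)
    m=((S<50)&(V>150)).astype(np.uint8); x0,y0=np.minimum(a,b).astype(int)-12; x1,y1=np.maximum(a,b).astype(int)+12
    q=np.argwhere(m[y0:y1,x0:x1])[:,::-1]+[x0,y0]; print(len(q),cv2.minAreaRect(q.astype(np.float32)))
c=np.vstack([np.hstack([cv2.resize(t['image'][140:340,70:270],(400,400)),cv2.resize(s['image'][90:240,320:470],(400,400))])])
cv2.imwrite('pics/c1.png',c)
```

```text
0.041237962046448605
t 4.85 pos [0.5069 0.2475 0.3371] yaw 13.6 tilt -1.0 q6 0.09
target [0.57   0.1695 0.25  ] shift tool axes now [-0.0906  0.0431  0.0871] | after turn [0.043  0.0906 0.0871] turn 1.57
[225.70354274 201.88243487] [238.19779287 256.30411509]
654 ((231.0, 226.0), (74.0, 36.0), 90.0)
[399.22541265 210.10335084] [354.00655594 197.5195765 ]
289 ((379.5207824707031, 196.92581176757812), (51.57634735107422, 16.062240600585938), 15.64224624633789)
```

View pics/c1.png

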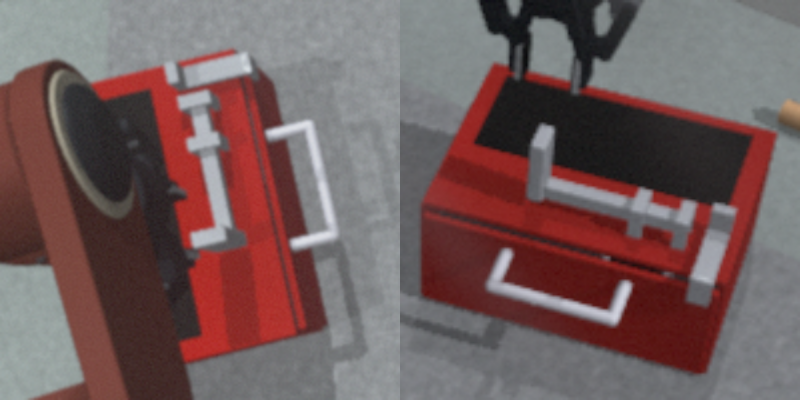

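The bolt is drawn about 44 mm and the paddle has moved well away. The handle corners at crop (309,128) and (334,233) match the prediction to about 2 px.

Request:
drive_tool(rows=[[[0,0,0],0.143],[[0,0,0],0.143],[[0,0,0],0.143],[[0,0,0],0.143],[[0,0,0],0.143],[[0,0,0],0.143],[[0,0,0],0.143],[[0,0,0],0.143],[[0,0,0],0.143],[[0,0,0],0.143]], jaw=0.53)

```text
t: 5.85
tool_pos: [0.5063, 0.2472, 0.3346]
tool_rot: [3.087, 0.581, -0.008]
contact_force: [-0.4, 0.1, 0.4]
opening: 0.0403
grip_force: 0.0
```

Request:
drive_tool(rows=[[[0,0,0],0.14],[[0.014,0.03,0],0],[[0.014,0.03,0],0],[[0.015,0.03,0],0],[[0,0,0.04],0],[[0,0,0.047],0],[[0,0,0],0],[[0,0,0],0]])

```text
t: 6.65
tool_pos: [0.5689, 0.17, 0.2484]
tool_rot: [3.119, 0.373, -0.009]
contact_force: [1.0, 0.7, 0.1]
opening: 0.0404
grip_force: 0.0
```

Run:
```python
from p import *
plan(np.array([.570,.1695,.156]),103.6)
```

```text
t 6.65 pos [0.5689 0.17   0.2484] yaw -76.4 tilt -1.0 q6 1.5
target [0.57   0.1695 0.156 ] shift tool axes now [0.0015 0.0008 0.0924] | after turn [0.0015 0.0008 0.0924] turn 0.0
```

Request:
drive_tool(rows=[[[0.001,0,0.02],0],[[0,0,0.02],0],[[0,0,0.02],0],[[0,0,0.02],0],[[0,0,0.012],0],[[0,0,0],0]])

```text
t: 7.25
tool_pos: [0.5711, 0.1706, 0.1589]
tool_rot: [3.119, 0.373, -0.001]
contact_force: [-0.4, -0.1, -0.1]
opening: 0.0402
grip_force: 0.0
```

Request:
drive_tool(rows=[[[0,0,0],0],[[0,0,0],0],[[0,0,0],0],[[0,0,0],0],[[0,0,0],0]], jaw=1, grip_force=40)

```text
t: 7.75
tool_pos: [0.5722, 0.1708, 0.1611]
tool_rot: [-3.119, -0.373, -0.005]
contact_force: [-1.3, 0.2, 6.5]
opening: 0.0108
grip_force: 39.4
```

Request:
drive_tool(rows=[[[0,0.01,0],0],[[0,0.018,0],0],[[0,0.018,0],0],[[0,0.018,0],0],[[0,0.018,0],0],[[0,0.018,0],0],[[0,0.018,0],0],[[0,0.014,0],0],[[0,0.008,0],0],[[0,0,0],0]])

```text
t: 8.75
tool_pos: [0.6056, 0.0328, 0.1611]
tool_rot: [3.117, 0.371, 0.005]
contact_force: [-0.7, -2.2, 5.6]
opening: 0.0105
grip_force: 39.7
```

Request:
drive_tool(rows=[[[0,0,0],0],[[0,0,0],0],[[0,0,0],0],[[0,0,0],0]], jaw=0.53)

```text
t: 9.15
tool_pos: [0.6038, 0.0347, 0.1585]
tool_rot: [-3.119, -0.373, 0.001]
contact_force: [0.1, -0.7, -0.2]
opening: 0.0402
grip_force: 0.0
```

Request:
drive_tool(rows=[[[0,0,-0.02],0],[[0,0,-0.03],0],[[0,0,-0.04],0],[[0,0,-0.04],0],[[0,0,0],0]])

```text
t: 9.65
tool_pos: [0.6068, 0.0345, 0.2969]
tool_rot: [3.117, 0.373, 0.02]
contact_force: [0.1, -0.8, 1.6]
opening: 0.0402
grip_force: 0.0
```

Run:
```python
from p import *
plan(np.array([.6045,-.1148,.2]),-57)
```

```text
t 9.65 pos [0.6068 0.0345 0.2969] yaw -76.4 tilt -0.9999 q6 1.27
target [ 0.6045 -0.1148  0.2   ] shift tool axes now [-0.0386  0.1441  0.097 ] | after turn [-0.0842  0.1232  0.097 ] turn -0.338
```

Request:
drive_tool(rows=[[[0,0,0],-0.113],[[0,0,0],-0.113],[[0,0,0],-0.112],[[-0.021,0.031,0],0],[[-0.021,0.031,0],0],[[-0.021,0.031,0],0],[[-0.021,0.03,0],0],[[0,0,0.045],0],[[0,0,0.045],0],[[0,0,0],0]], jaw=0)

```text
t: 10.65
tool_pos: [0.5961, -0.1134, 0.1901]
tool_rot: [-3.004, -0.889, 0.02]
contact_force: [-1.2, 1.2, -0.6]
opening: 0.0855
grip_force: 0.0
```

Run:
```python
from p import *
plan(np.array([.6045,-.1148,.112]),-57)
t=grab('top','top2.png');s=grab('scene','sc2.png')
c=np.hstack([cv2.resize(t['image'][130:350,70:450],(760,440))[:, :], ]); 
e=cv2.resize(s['image'][240:350,230:430],(400,220))
c=cv2.resize(c,(640,370)); o=np.zeros((600,640,3),np.uint8); o[:370]=c; o[375:595,:400]=e; cv2.imwrite('pics/c2.png',o)
```

```text
t 10.65 pos [ 0.5961 -0.1134  0.1901] yaw -57.0 tilt -0.9999 q6 0.68
target [ 0.6045 -0.1148  0.112 ] shift tool axes now [0.007  0.0067 0.078 ] | after turn [0.007  0.0067 0.078 ] turn -0.001
```

View pics/c2.png

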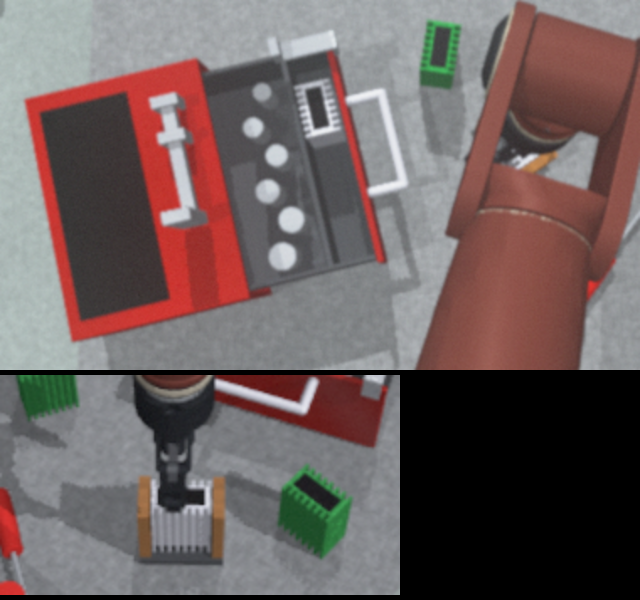

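The drawer is open: the twin is in the lane at crop (318,107) and the +y half, near (350,210), is free. The gripper is just above the cradle and still settling.

Request:
drive_tool(rows=[[[0,0,0],0],[[0,0,0],0]])

```text
t: 10.95
tool_pos: [0.6022, -0.1147, 0.2023]
tool_rot: [3.009, 0.892, 0.007]
contact_force: [0.4, 0.2, -0.3]
opening: 0.0854
grip_force: 0.0
```

Run:
```python
from p import *
plan(np.array([.6045,-.1148,.112]),-57)
```

```text
t 10.95 pos [ 0.6022 -0.1147  0.2023] yaw -57.0 tilt -1.0 q6 0.68
target [ 0.6045 -0.1148  0.112 ] shift tool axes now [0.0015 0.001  0.0903] | after turn [0.0015 0.001  0.0903] turn 0.0
```

Request:
drive_tool(rows=[[[0.001,0.001,0.015],0],[[0,0,0.015],0],[[0,0,0.02],0],[[0,0,0.02],0],[[0,0,0.015],0],[[0,0,0.005],0],[[0,0,0],0],[[0,0,0],0]])

```text
t: 11.75
tool_pos: [0.6025, -0.115, 0.1096]
tool_rot: [3.012, 0.892, 0.001]
contact_force: [-0.9, -0.8, -0.0]
opening: 0.0853
grip_force: 0.0
```

Request:
drive_tool(rows=[[[0,0,0],0],[[0,0,0],0],[[0,0,0],0],[[0,0,0],0],[[0,0,0],0],[[0,0,0],0]], jaw=1, grip_force=40)

```text
t: 12.35
tool_pos: [0.6026, -0.1151, 0.1098]
tool_rot: [3.011, 0.892, 0.002]
contact_force: [-1.2, -0.5, 3.9]
opening: 0.0417
grip_force: 41.5
```

Request:
drive_tool(rows=[[[0,0,-0.015],0],[[0,0,-0.02],0],[[0,0,-0.025],0],[[0,0,-0.025],0],[[0,0,-0.025],0],[[0,0,-0.02],0],[[0,0,0],0]])

```text
t: 13.05
tool_pos: [0.6032, -0.1151, 0.2428]
tool_rot: [3.009, 0.891, 0.008]
contact_force: [0.7, -0.8, -1.7]
opening: 0.0414
grip_force: 41.3
```

Run:
```python
from p import *
o=ctrl.get_obs();print(o['opening'],o['grip_force'],o['contact_force'])
plan(np.array([.485,-.075,.103]),-57)
```

```text
0.04137250938346495 41.287314891815186 [ 0.70105015 -0.77608128 -1.71802737]
t 13.05 pos [ 0.6032 -0.1151  0.2428] yaw -57.0 tilt -1.0 q6 0.69
target [ 0.485 -0.075  0.103] shift tool axes now [-0.0779 -0.0986  0.1391] | after turn [-0.0779 -0.0986  0.1391] turn -0.0
```

Request:
drive_tool(rows=[[[-0.013,-0.016,0],0],[[-0.02,-0.025,0],0],[[-0.02,-0.026,0],0],[[-0.015,-0.02,0],0],[[-0.01,-0.012,0],0],[[0,0,0.03],0],[[0,0,0.035],0],[[0,0,0.03],0],[[0,0,0.02],0],[[0,0,0],0]])

```text
t: 14.05
tool_pos: [0.479, -0.0731, 0.1187]
tool_rot: [-3.007, -0.89, 0.014]
contact_force: [-0.8, -0.2, -2.2]
opening: 0.0415
grip_force: 41.3
```

Request:
drive_tool(rows=[[[0,0,0],0],[[0,0,0],0],[[0,0,0],0]])

```text
t: 14.35
tool_pos: [0.4837, -0.0745, 0.1255]
tool_rot: [3.011, 0.892, 0.004]
contact_force: [-0.1, 1.8, -2.5]
opening: 0.0415
grip_force: 41.3
```

Request:
drive_tool(rows=[[[0,0,0.01],0],[[0,0,0.007],0],[[0,0,0.003],0],[[0,0,0.002],0],[[0,0,0.002],0],[[0,0,0],0],[[0,0,0],0]])

```text
t: 15.05
tool_pos: [0.4825, -0.0742, 0.1018]
tool_rot: [-3.011, -0.892, 0.004]
contact_force: [-10.8, 1.6, 13.8]
opening: 0.0415
grip_force: 43.2
```

Contact with the bench, so I'll release slowly, rise, turn, and look.

Request:
drive_tool(rows=[[[0,0,-0.001],0],[[0,0,0],0],[[0,0,0],0],[[0,0,0],0],[[0,0,0],0]], jaw=0)

```text
t: 15.55
tool_pos: [0.4827, -0.0742, 0.1008]
tool_rot: [-3.012, -0.892, 0.0]
contact_force: [0.6, -0.1, -0.1]
opening: 0.0855
grip_force: 0.0
```

Request:
drive_tool(rows=[[[0,0,-0.02],0],[[0,0,-0.03],0],[[0,0,-0.035],0],[[0,0,-0.03],0],[[0,0,0],0.14],[[0,0,0],0.14],[[0,0,0],0.14],[[0,0,0],0.14],[[0,0,0],0.14],[[0,0,0],0.14]])

```text
t: 16.55
tool_pos: [0.4826, -0.0742, 0.2157]
tool_rot: [-3.113, 0.423, 0.0]
contact_force: [0.5, 0.4, -0.8]
opening: 0.0853
grip_force: 0.0
```

Run:
```python
from p import *
s=grab('scene'); t=grab('top')
u=proj(s,[.484,-.0745,.08]).astype(int); print(u)
v=proj(t,[.484,-.0745,.08]).astype(int); print(v)
for d,u in((s,u),(t,v)):
    V=d['image'].max(2).astype(int); m=(V<60).astype(np.uint8); b=np.zeros_like(m); b[u[1]-25:u[1]+25,u[0]-25:u[0]+25]=1; m*=b
    n,l,st,ce=cv2.connectedComponentsWithStats(m)
    for i in range(1,n):
        if st[i,4]>30: print(st[i],ce[i],ray(d,*ce[i],.08).round(4),cv2.minAreaRect(np.argwhere(l==i)[:,::-1].astype(np.float32)))
e=lambda d,u:cv2.resize(d['image'][u[1]-50:u[1]+50,u[0]-50:u[0]+50],(400,400),interpolation=cv2.INTER_CUBIC)
u=proj(s,[.484,-.0745,.08]).astype(int)
cv2.imwrite('pics/c3.png',np.hstack([e(s,u),e(t,v)]))
```

```text
[284 262]
[356 273]
[259 237  15  19 139] [263.28057554 244.01438849] [ 0.4136 -0.0599  0.08  ] ((266.0, 246.0), (18.0, 14.0), 90.0)
[275 260  22   7 132] [285.61363636 262.61363636] [ 0.4854 -0.0728  0.08  ] ((285.5, 263.0), (6.0, 21.0), 90.0)
```

View pics/c3.png

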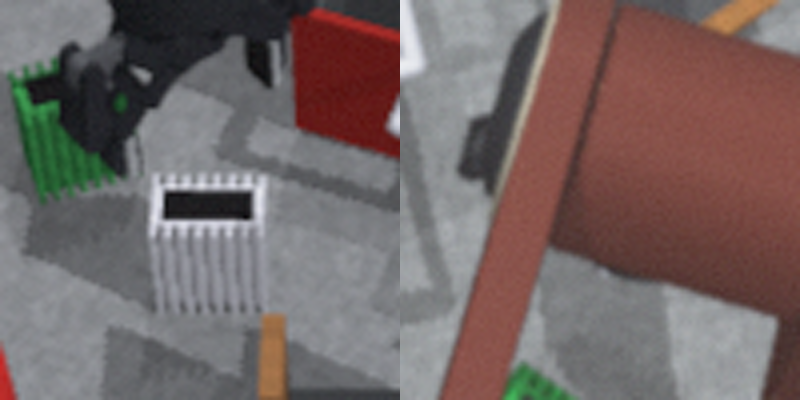

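The regulator stands upright on the bench at (0.485,-0.073). I turned the wrong way for the wrist range (q6 would reach 3.09 at the lane), so I'll turn back for the end-face grasp.

Request:
drive_tool(rows=[[[0,0,0],-0.142],[[0,0,0],-0.142],[[0,0,0],-0.142],[[0,0,0],-0.142],[[0,0,0],-0.142],[[0,0,0],-0.142],[[0,0,0],-0.142],[[0,0,0],-0.142],[[0,0,0],-0.142],[[0,0,0],-0.142]])

```text
t: 17.65
tool_pos: [0.4827, -0.0742, 0.2158]
tool_rot: [-2.623, -1.728, 0.0]
contact_force: [0.7, 0.6, -0.1]
opening: 0.0854
grip_force: 0.0
```

Request:
drive_tool(rows=[[[0,0,0],-0.142],[[0,0,0],-0.142],[[0,0,0],-0.142],[[0,0,0],-0.142],[[0,0,0],-0.142],[[0,0,0],-0.142],[[0,0,0],-0.138],[[0,0,0],0],[[0,0,0],0]])

```text
t: 18.55
tool_pos: [0.4827, -0.0742, 0.2158]
tool_rot: [-1.502, -2.759, 0.0]
contact_force: [-0.2, -0.4, -0.6]
opening: 0.0854
grip_force: 0.0
```

Run:
```python
from p import *
plan(np.array([.4854,-.0732,.114]),33)
```

```text
t 18.55 pos [ 0.4827 -0.0742  0.2158] yaw 32.9 tilt -1.0 q6 -0.88
target [ 0.4854 -0.0732  0.114 ] shift tool axes now [-0.0006  0.0028  0.1018] | after turn [-0.0006  0.0028  0.1018] turn -0.002
```

Request:
drive_tool(rows=[[[0,0.002,0.015],0],[[0,0,0.02],0],[[0,0,0.02],0],[[0,0,0.02],0],[[0,0,0.017],0],[[0,0,0.01],0],[[0,0,0],0]])

```text
t: 19.25
tool_pos: [0.483, -0.0727, 0.1115]
tool_rot: [-1.499, -2.756, 0.001]
contact_force: [-0.2, 0.0, -0.1]
opening: 0.0856
grip_force: 0.0
```

Request:
drive_tool(rows=[[[0,0,0],0],[[0,0,0],0],[[0,0,0],0],[[0,0,0],0],[[0,0,0],0]], jaw=1, grip_force=40)

```text
t: 19.75
tool_pos: [0.4852, -0.0734, 0.115]
tool_rot: [1.499, 2.758, 0.001]
contact_force: [-0.2, -0.5, 4.2]
opening: 0.0614
grip_force: 45.6
```

Request:
drive_tool(rows=[[[0,0,-0.015],0],[[0,0,-0.03],0],[[0,0,-0.035],0],[[0,0,-0.04],0],[[0,0,-0.035],0],[[0,0,-0.025],0],[[0,0,0],0],[[0,0,0],0]])

```text
t: 20.55
tool_pos: [0.484, -0.073, 0.2927]
tool_rot: [-1.5, -2.759, 0.0]
contact_force: [-0.5, -0.3, -2.9]
opening: 0.0616
grip_force: 45.2
```

Run:
```python
from p import *
s=grab('scene','sc4.png'); t=grab('top','top4.png')
im=cv2.imread('pics/top2.png')
def chf(P): d=P-O; return np.round([d@EX,d@EY],4)
k=380/640
for n,(u,v),z in [('panelR',(333,52),.118),('panelL',(382,262),.118),('hR',(384,91),.1),('hL',(405,186),.1)]:
    print(n,chf(ray(t,70+u*k,130+v*k,z)))
# dark tops of the twin
for d,name in ((t,'t'),(s,'s')):
    I=im if name=='t' else d['image']; V=I.max(2); m=(V<50).astype(np.uint8)
    c=proj(d,ch(-.215,-.06,.096)).astype(int); b=np.zeros_like(m); b[c[1]-30:c[1]+30,c[0]-30:c[0]+30]=1
    n,l,st,ce=cv2.connectedComponentsWithStats(m*b)
    print(name,c)
    for i in range(1,n):
        if st[i,4]>30: print(st[i],ce[i].round(1),chf(ray(d,*ce[i],.096)),cv2.minAreaRect(np.argwhere(l==i)[:,::-1].astype(np.float32)))
o=np.hstack([cv2.resize(im[150:300,180:320],(373,400)),cv2.resize(s['image'][110:290,270:450],(400,400))])
cv2.imwrite('pics/c4.png',o)
```

```text
panelR [-0.2494 -0.1097]
panelL [-0.2474  0.1373]
hR [-0.2957 -0.0556]
hL [-0.2929  0.0587]
t [257 192]
s [393 232]
[382 228  21  10 108] [392.1 232.4] [-0.2149 -0.0576] ((391.9076843261719, 232.33847045898438), (20.347742080688477, 5.4377593994140625), 15.255120277404785)
```

View pics/c4.png

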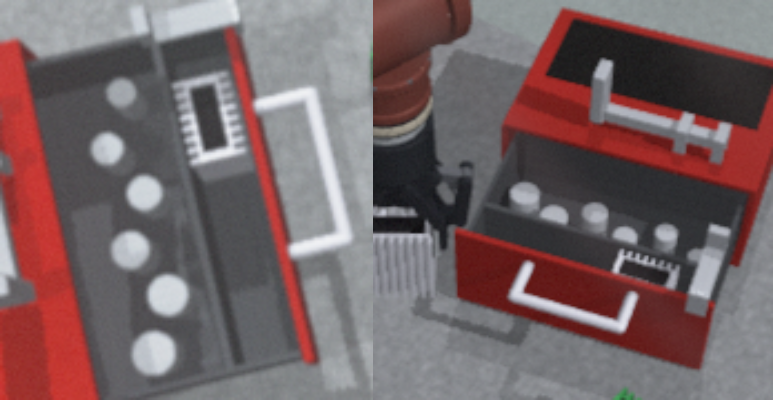

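Run:
```python
from p import *
t=grab('top'); s=grab('scene'); im=cv2.imread('pics/top2.png')
# sample along chest x at several y, planes .118 (panel top) and .100 (divider top)
xs=np.arange(-.27,-.15,.001)
H=cv2.cvtColor(im,cv2.COLOR_BGR2HSV).astype(np.float32)
def samp(I,z,y):
    p=np.array([proj(t,ch(x,y,z)) for x in xs],np.float32); return cv2.remap(I,p[None,:,0].copy(),p[None,:,1].copy(),cv2.INTER_LINEAR)[0]
for y in (.03,.05,.07,.09):
    b=samp(im.astype(np.float32),.118,y); red=b[:,2]-b[:,1]
    r=xs[red>red.max()/2]; 
    g=samp(im.astype(np.float32),.100,y).mean(1)
    print(y,'red strip',r.min().round(4),r.max().round(4),'grey .100 from -.235:',g[35:85:2].astype(int))
```

```text
0.03 red strip -0.25 -0.242 grey .100 from -.235: [ 80  82  82  81  80  80  80  81  81  81  81  84  78  78  79  81  80  79
  69  63  63  70  92 102 101]
0.05 red strip -0.249 -0.242 grey .100 from -.235: [ 80  81  80  81  78  79  81  84  82  80  80  78  81  78  79  80  81  77
  68  63  62  71  91 103 103]
0.07 red strip -0.25 -0.242 grey .100 from -.235: [ 83  89  89  83  81  81  80  80  81  80  82  83  82  80  81  82  80  77
  70  64  63  71  90 103 101]
0.09 red strip -0.249 -0.242 grey .100 from -.235: [ 78  85  92  96  97  98 100  99 100 101  99 100  98  99 100  99  99  94
  78  60  64  70  95 106 107]
```

Two views agree: the panel runs from −0.250 to −0.242, so the drawer is out 142 mm and the lane centre is at chest x of about −0.2165. I'll place at y=+0.045.

Run:
```python
from p import *
plan(ch(-.2165,.045,.24),13.6)
```

```text
t 20.75 pos [ 0.4834 -0.0729  0.2911] yaw 32.9 tilt -1.0 q6 -0.88
target [0.5426 0.0937 0.24  ] shift tool axes now [0.1075 0.1404 0.0511] | after turn [0.1479 0.0968 0.0511] turn 0.338
```

Request:
drive_tool(rows=[[[0,0,0],0.085],[[0,0,0],0.085],[[0,0,0],0.085],[[0,0,0],0.083],[[0.02,0.013,0],0],[[0.036,0.024,0],0],[[0.036,0.024,0],0],[[0.034,0.022,0],0],[[0.02,0.013,0],0],[[0,0,0],0]])

```text
t: 21.75
tool_pos: [0.5434, 0.0938, 0.292]
tool_rot: [-1.937, -2.47, 0.002]
contact_force: [-0.3, -0.5, -3.4]
opening: 0.0612
grip_force: 45.1
```

Request:
drive_tool(rows=[[[0,0,0.015],0],[[0,0,0.02],0],[[0,0,0.012],0],[[0,0,0],0],[[0,0,0],0],[[0,0,0],0]])

```text
t: 22.35
tool_pos: [0.5439, 0.0909, 0.2479]
tool_rot: [1.943, 2.467, 0.002]
contact_force: [0.0, -0.5, -2.8]
opening: 0.0617
grip_force: 45.1
```

Run:
```python
from p import *
plan(ch(-.2165,.045,.131),13.6)
s=grab('scene');t=grab('top')
def chf(P): d=P-O; return np.round([d@EX,d@EY],4)
# held block bottom = tcp-.115, check top dark face
b=ctrl.get_obs()['tool_pos'][2]-.115
c=proj(s,ch(-.2165,.045,b+.08)).astype(int); print(c,proj(s,ch(-.2165,.045,b)))
cv2.imwrite('pics/c5.png',np.hstack([cv2.resize(s['image'][c[1]-40:c[1]+100,c[0]-60:c[0]+80],(400,400)),cv2.resize(t['image'][150:300,180:330],(400,400))]))
```

```text
t 22.35 pos [0.5439 0.0909 0.2479] yaw 13.5 tilt -1.0 q6 -0.21
target [0.5426 0.0937 0.131 ] shift tool axes now [ 0.0031 -0.0008  0.1169] | after turn [ 0.0031 -0.0008  0.1169] turn -0.001
[350 185] [349.24299832 209.99519416]
```

View pics/c5.png

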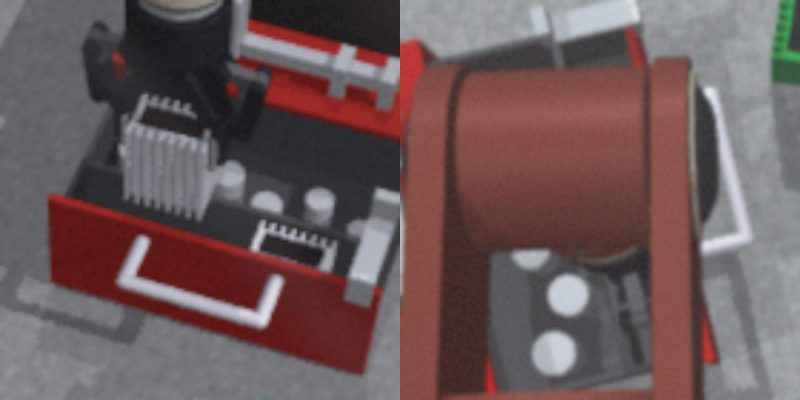

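Run:
```python
from p import *
s=grab('scene')
def chf(P): d=P-O; return np.round([d@EX,d@EY],4)
b=ctrl.get_obs()['tool_pos'][2]-.115; print(ctrl.get_obs()['tool_pos'],b)
print(chf(ctrl.get_obs()['tool_pos']))
for u,v in((124,205),(205,218)): print(chf(ray(s,290+u*.35,145+v*.35,b)))
# panel top outer edge corner & inner edge in scene for consistency
for u,v in((49,198),(380,285)): print('panel outer top',chf(ray(s,290+u*.35,145+v*.35,.118)))
```

```text
[0.54392767 0.09120096 0.24806278] 0.13306278254869913
[-0.2192  0.0443]
[-0.2471  0.0715]
[-0.2374  0.0087]
panel outer top [-0.2494  0.1334]
panel outer top [-0.2413 -0.133 ]
```

Run:
```python
from p import *
s=grab('scene'); g=s['image']
def chf(P): d=P-O; return np.round([d@EX,d@EY],4)
G=g.astype(int); m=((G.max(2)-G.min(2)<30)&(G.mean(2)>125)).astype(np.uint8)
roi=np.zeros_like(m); roi[170:228,328:366]=1; m*=roi
for r in range(176,228,2): print(r,''.join('.#'[x] for x in m[r,325:370]))
cols=range(335,361); P=[]
for c in cols:
    r=np.where(m[:,c])[0]
    if len(r): P.append((c,r.max()))
print(P)
```

```text
176 .............................................
178 ...............##............................
180 ..............###.##..##.....................
182 ..............##.........##...#..............
184 .............#................#..............
186 ............#................................
188 ..........####...............................
190 .........###########.........................
192 .........##.###.###.##########...............
194 .........##..#...#..##.####.######.#.........
196 .......####.................##.###.###.......
198 .......####.........#...#..........##........
200 .........#..........#...#...........#........
202 .........##.........##..............##.......
204 ................#...##.............##...#....
206 .........##.#...##..#..............######....
208 ................#...##.....#...#...######....
210 ............#...##.............##..#####.....
212 ................##.....#...#.......####......
214 ................##.....#...##......###.......
216 ...........................#.......##........
218 ...................................##........
220 .............................................
222 .............................................
224 .............................................
226 .............................................
[(335, np.int64(206)), (336, np.int64(190)), (337, np.int64(210)), (338, np.int64(194)), (339, np.int64(193)), (340, np.int64(190)), (341, np.int64(214)), (342, np.int64(214)), (343, np.int64(193)), (344, np.int64(211)), (345, np.int64(208)), (346, np.int64(208)), (347, np.int64(193)), (348, np.int64(214)), (349, np.int64(201)), (350, np.int64(201)), (351, np.int64(194)), (352, np.int64(216)), (353, np.int64(215)), (354, np.int64(197)), (355, np.int64(194)), (356, np.int64(211)), (357, np.int64(211)), (358, np.int64(197)), (359, np.int64(217)), (360, np.int64(219))]
```

Run:
```python
from p import *
s=grab('scene')
def chf(P): d=P-O; return np.round([d@EX,d@EY],4)
b=.1331
for u,v,z in((341,215,b),(360,219.7,b),(350,217.5,b),(336,189,b+.08),(360,195,b+.08)): print(chf(ray(s,u,v,z)))
print(proj(s,ch(-.2402,.045,b)),proj(s,ch(-.2402,.045,b+.08)))
G=s['image'].astype(int); red=G[:,:,2]-G[:,:,1]
for c in (345,360,385,430):
    col=red[200:262,c]; print(c,[int(x) for x in col[::1]][:45])
    print(proj(s,ch(-.25,.045,.118)))
```

```text
[-0.2365  0.0574]
[-0.2345  0.0137]
[-0.2363  0.0364]
[-0.2355  0.0708]
[-0.2338  0.0178]
[345.7471836  217.73715976] [346.7809053  193.74985211]
345 [-1, 0, 0, 0, 0, -2, -2, -2, -2, -1, -1, -1, 0, 1, 0, 0, -2, 0, 0, 2, -2, 0, 3, 71, 97, 97, 82, 70, 71, 74, 67, 69, 72, 72, 74, 72, 73, 70, 73, 70, 71, 74, 71, 60, 8]
[344.10933516 225.23719346]
360 [2, 1, 0, 1, 1, 1, 0, 1, 1, 0, 1, 0, -1, 1, -1, 2, 1, -1, 1, 0, 0, 0, 0, 0, 0, -1, 0, 43, 90, 102, 83, 70, 65, 71, 70, 72, 71, 71, 71, 71, 74, 72, 72, 71, 70]
[344.10933516 225.23719346]
385 [0, 1, 0, -1, -2, -1, 0, 0, -1, -1, -1, 0, -1, -3, -4, -4, -4, -3, -1, -2, 0, -1, 1, 0, -1, -2, -1, 1, 6, 4, 5, 6, 6, 3, 39, 76, 102, 82, 63, 59, 54, 10, 0, -1, -2]
[344.10933516 225.23719346]
430 [-1, -1, -1, 1, 0, -1, 1, 2, 1, -2, 0, -2, -1, -3, -2, -2, -2, -5, -2, -2, -1, -1, -2, 0, 1, 5, 6, 14, 33, 7, -2, -1, -3, -3, -2, -2, -1, -1, -1, -1, -2, -1, -2, -1, -2]
[344.10933516 225.23719346]
```

Block and lane agree to about 2 mm. I'll shift 2 mm inward and lower in stages, watching the force.

Request:
drive_tool(rows=[[[0.002,0,0.01],0],[[0,0,0.01],0],[[0,0,0.008],0],[[0,0,0.006],0],[[0,0,0.005],0],[[0,0,0.005],0],[[0,0,0],0],[[0,0,0],0]])

```text
t: 23.4
tool_pos: [0.5431, 0.0932, 0.203]
tool_rot: [1.943, 2.468, 0.0]
contact_force: [0.8, -0.4, -2.0]
opening: 0.0611
grip_force: 45.1
```

Run:
```python
from p import *
o=ctrl.get_obs();print(o['contact_force'],o['wrist_torque'],o['opening'])
plan(ch(-.2165,.045,.131),13.6)
```

```text
[ 0.83835155 -0.40506832 -2.03345673] [ 0.02705281 -0.03622087  0.02493947] 0.06114669728186331
t 23.4 pos [0.5431 0.0932 0.203 ] yaw 13.6 tilt -1.0 q6 -0.2
target [0.5426 0.0937 0.131 ] shift tool axes now [ 0.0006 -0.0004  0.072 ] | after turn [ 0.0006 -0.0004  0.072 ] turn -0.0
```

Request:
drive_tool(rows=[[[0,0,0.008],0],[[0,0,0.012],0],[[0,0,0.012],0],[[0,0,0.012],0],[[0,0,0.01],0],[[0,0,0.007],0],[[0,0,0.004],0],[[0,0,0],0],[[0,0,0],0]])

```text
t: 24.3
tool_pos: [0.5433, 0.0933, 0.1383]
tool_rot: [1.943, 2.468, 0.001]
contact_force: [0.7, 1.1, -2.2]
opening: 0.0618
grip_force: 45.1
```

Request:
drive_tool(rows=[[[0,0,0.002],0],[[0,0,0.002],0],[[0,0,0.002],0],[[0,0,0],0],[[0,0,0],0]])

```text
t: 24.8
tool_pos: [0.5429, 0.0932, 0.1318]
tool_rot: [-1.943, -2.468, 0.0]
contact_force: [0.8, -1.0, -1.8]
opening: 0.0611
grip_force: 45.1
```

Request:
drive_tool(rows=[[[0,0,0.0015],0],[[0,0,0.0015],0],[[0,0,0],0],[[0,0,0],0]])

```text
t: 25.2
tool_pos: [0.5433, 0.0933, 0.131]
tool_rot: [-1.943, -2.469, 0.001]
contact_force: [-5.9, -0.4, 8.6]
opening: 0.0617
grip_force: 46.3
```

Touched the floor at TCP 0.131, exactly as predicted. Releasing and rising.

Request:
drive_tool(rows=[[[0,0,0],0],[[0,0,0],0],[[0,0,0],0],[[0,0,0],0],[[0,0,0],0]], jaw=0.2)

```text
t: 25.7
tool_pos: [0.5429, 0.0932, 0.1288]
tool_rot: [-1.943, -2.468, 0.0]
contact_force: [-0.2, 1.2, -0.1]
opening: 0.0682
grip_force: 0.0
```

Request:
drive_tool(rows=[[[0,0,-0.015],0],[[0,0,-0.03],0],[[0,0,-0.04],0],[[0,0,-0.04],0],[[0,0,-0.025],0],[[0,0,0],0]])

```text
t: 26.3
tool_pos: [0.5452, 0.0934, 0.2859]
tool_rot: [1.938, 2.462, 0.011]
contact_force: [-0.9, 0.3, 0.5]
opening: 0.0684
grip_force: 0.0
```

Run:
```python
from p import *
plan(ch(-.295,0,.25),103.6)
s=grab('scene','sc6.png')
def chf(P): d=P-O; return np.round([d@EX,d@EY],4)
V=s['image'].max(2); m=(V<50).astype(np.uint8)
for y in(-.058,.045):
    c=proj(s,ch(-.217,y,.096)).astype(int); b=np.zeros_like(m); b[c[1]-12:c[1]+12,c[0]-18:c[0]+18]=1
    n,l,st,ce=cv2.connectedComponentsWithStats(m*b)
    for i in range(1,n):
        if st[i,4]>30: print(y,c,st[i],chf(ray(s,*ce[i],.096)),cv2.minAreaRect(np.argwhere(l==i)[:,::-1].astype(np.float32)))
```

```text
t 26.3 pos [0.5452 0.0934 0.2859] yaw 13.6 tilt -0.9999 q6 -0.2
target [0.6048 0.028  0.25  ] shift tool axes now [-0.0775  0.0422  0.0365] | after turn [0.0421 0.0775 0.0365] turn 1.571
-0.058 [392 233] [382 228  21  10 112] [-0.215  -0.0573] ((391.8678894042969, 232.4622802734375), (20.329362869262695, 5.906504154205322), 15.945395469665527)
0.045 [348 220] [339 216  21  10 105] [-0.2172  0.0441] ((348.9245300292969, 220.76416015625), (20.05463981628418, 5.082340240478516), 15.94539737701416)
```

The regulator is upright in the lane at (−0.217,+0.044), with the same 15.9° image angle as the twin. Now I'll push the drawer shut on the handle with closed fingers.

Request:
drive_tool(rows=[[[-0.03,0.01,0],0],[[-0.04,0.02,0],0],[[-0.03,0.014,0],0],[[-0.012,0,0],0],[[0,0,0.03],0],[[0,0,0.04],0],[[0,0,0.036],0],[[0,0,0.02],0],[[0,0,0],0],[[0,0,0],0]], jaw=1)

```text
t: 27.35
tool_pos: [0.6114, -0.005, 0.1524]
tool_rot: [-1.942, -2.468, 0.001]
contact_force: [0.5, 0.0, -0.1]
opening: 0.0
grip_force: 0.0
```

Run:
```python
from p import *
o=ctrl.get_obs(); d=o['tool_pos']-O; print(d@EX,d@EY,o['opening'],o['contact_force'])
plan(ch(-.167,0,.158),13.6)
```

```text
-0.3285759162614606 0.0013056990115654992 1.3312497850949435e-05 [ 0.4673249   0.04125496 -0.05521474]
t 27.35 pos [ 0.6114 -0.005   0.1524] yaw 13.6 tilt -1.0 q6 -0.37
target [0.5747 0.1524 0.158 ] shift tool axes now [ 0.1616  0.0013 -0.0055] | after turn [ 0.1616  0.0013 -0.0055] turn -0.0
```

Request:
drive_tool(rows=[[[0.006,0,0],0],[[0.006,0,0],0],[[0.006,0,0],0],[[0.006,0,0],0],[[0.008,0,0],0],[[0.01,0,0],0],[[0.012,0,0],0],[[0.012,0,0],0],[[0.012,0,0],0],[[0.012,0,0],0]])

```text
t: 28.35
tool_pos: [0.5906, 0.0834, 0.1529]
tool_rot: [1.943, 2.469, 0.0]
contact_force: [1.3, -2.8, 1.1]
opening: -0.0
grip_force: 1.3
```

Request:
drive_tool(rows=[[[0.012,0,0],0],[[0.012,0,0],0],[[0.01,0,0],0],[[0.01,0,0],0],[[0.008,0,0],0],[[0.006,0,0],0],[[0.004,0,0],0],[[0,0,0],0]])

```text
t: 29.15
tool_pos: [0.5757, 0.1431, 0.1524]
tool_rot: [-1.942, -2.467, 0.001]
contact_force: [0.2, -0.3, -0.5]
opening: 0.0004
grip_force: 0.0
```

Run:
```python
from p import *
o=ctrl.get_obs(); d=o['tool_pos']-O; print(d@EX,d@EY,o['contact_force'])
```

```text
-0.1763011387990826 0.0011644602315962487 [ 0.22921703 -0.30527201 -0.53806509]
```

Force is near zero at −0.176. I'll continue in small steps until the stop.

Request:
drive_tool(rows=[[[0.003,0,0],0],[[0.003,0,0],0],[[0.003,0,0],0],[[0,0,0],0],[[0,0,0],0]])

```text
t: 29.65
tool_pos: [0.5742, 0.1516, 0.153]
tool_rot: [-1.943, -2.468, -0.001]
contact_force: [-0.3, -0.3, -0.0]
opening: -0.0005
grip_force: 0.0
```

Request:
drive_tool(rows=[[[0.002,0,0],0],[[0.002,0,0],0],[[0,0,0],0],[[0,0,0],0]])

```text
t: 30.05
tool_pos: [0.5734, 0.1553, 0.153]
tool_rot: [-1.943, -2.468, -0.001]
contact_force: [0.2, -0.4, 0.5]
opening: 0.0002
grip_force: 0.2
```

Request:
drive_tool(rows=[[[0.002,0,0],0],[[0.002,0,0],0],[[0.002,0,0],0],[[0,0,0],0],[[0,0,0],0]])

```text
t: 30.55
tool_pos: [0.5731, 0.1568, 0.1532]
tool_rot: [1.938, 2.462, -0.01]
contact_force: [3.6, -17.0, 0.1]
opening: -0.0
grip_force: 8.8
```

Run:
```python
from p import *
o=ctrl.get_obs(); d=o['tool_pos']-O; print(d@EX,d@EY,o['contact_force'])
s=grab('scene','sc7.png'); 
G=s['image'].astype(int)
cv2.imwrite('pics/c7.png',cv2.resize(s['image'][90:240,320:470],(600,600),interpolation=cv2.INTER_CUBIC))
```

```text
-0.16232595954368137 0.0005201472126599051 [  3.55167291 -17.02103411   0.0724134 ]
```

View pics/c7.png

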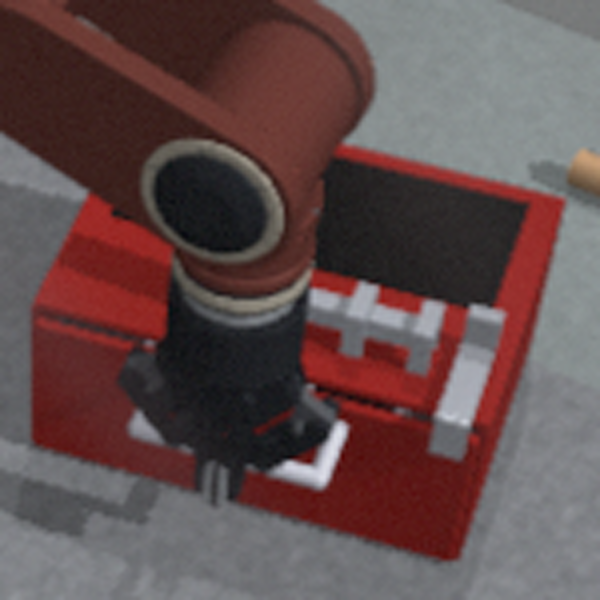

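The drawer panel is flush with the chest, and 17 N against the end stop confirms it is shut. I'll back off clear and check the handle against its initial pixels.

Request:
drive_tool(rows=[[[-0.01,0,0],0],[[-0.02,0,0],0],[[-0.03,0,0],0],[[-0.03,0,0],0],[[-0.02,0,-0.03],0],[[0,0,-0.04],0],[[0,0,-0.04],0],[[0,0,-0.03],0],[[0,0,0],0],[[0,0,0],0]])

```text
t: 31.6
tool_pos: [0.5979, 0.0543, 0.2937]
tool_rot: [1.942, 2.468, 0.003]
contact_force: [-0.0, -0.3, -1.4]
opening: -0.0001
grip_force: 0.0
```

Run:
```python
from p import *
o=ctrl.get_obs(); print(o['t'],o['contact_force'],o['tool_pos'])
a=cv2.imread('pics/scene0.png'); b=grab('scene','sc8.png')['image']
def hm(i):
    G=i.astype(int); m=((G.max(2)-G.min(2)<40)&(G.min(2)>150)).astype(np.uint8)[180:215,345:412]
    q=np.argwhere(m); return len(q),q.mean(0).round(2)+[180,345]
print(hm(a),hm(b))
G=b.astype(int)
print(np.abs(a[180:215,345:412].astype(int)-G[180:215,345:412]).mean())
```

```text
31.6 [-0.02915722 -0.27635099 -1.35121722] [0.5979169  0.05430296 0.2937253 ]
(257, array([200.26, 378.87])) (179, array([203.66, 389.06]))
19.29680170575693
```

The gripper partly hides the handle, so I'll compare only the unobscured right end.

Run:
```python
import cv2,numpy as np
a=cv2.imread('pics/scene0.png');b=cv2.imread('pics/sc8.png')
for r in ((190,215,390,412),(175,205,424,446)):
    A,B=[i[r[0]:r[1],r[2]:r[3]].mean(2).astype(np.float32) for i in(a,b)]
    print(cv2.phaseCorrelate(A,B),np.abs(A-B).mean())
```

```text
((-0.009087967530062357, 0.3721569732864225), 0.9979542688528696) 5.9084845
((-0.337705740337956, -0.4451209542790604), 0.32012677921189203) 13.702526
```

```bash
python3 -c "
from station import ctrl
print(ctrl.finish_job())"
```

```text
the job is handed in; nothing more can be done
None
```

I stood the regulator upright in the front lane beside its twin, turned the same way, and shut the drawer to its stop; the job is handed in at about 32 s, with no verdict shown.

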